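Load a culture dish into the plate imager's sprung clamp

ROBOT

A 6-joint arm with a two-finger parallel gripper is mounted at the origin on the work surface. World frame = base frame: x ahead of the robot, y to its left, z up, the work surface at z = 0. Lengths are in m, angles in rad, forces in N, time in s.
With the tool pointing down it reaches from about 0.3 to 0.775 m from the base axis. Payload 14.6 kg.
Tool frame: the origin (TCP) lies at the very end of the fingers, on their centre line; the grasp point (between the pads) lies 19 mm behind it; z points along the fingers, y is the line along which they close (so a half turn about z gives the same grasp; the last joint's range is limited). The gripper opens to 94 mm and grips with 3 to 60 N. Pads are 16 mm wide; open, the fingers measure 119 mm over their backs; the gripper's body (75 mm by 177 mm) begins 78 mm behind the grasp point.
Start: joints at [-1.324, 0.3, 1.521, -0, 1.321, -0.067], TCP at [0.17, -0.523, 0.205] pointing down, gripper open.
Joint ranges: [-3.03, 3.03], [-0.79, 2.21], [0.23, 2.52], [-1.04, 4.18], [0, 3.07], [-2.55, 2.55]. Speed limits (rad/s): [2.22, 2.22, 2.57, 3.14, 3.14, 3.14].

INTERFACE

Orientations are given as [roll, pitch, yaw] about the fixed x, y, z axes, in that order (R = Rz(yaw) Ry(pitch) Rx(roll)).
In Python, from station import ctrl, cams gives the robot as it stands. The module is installed in compiled form; this text tells all that it offers.
- The arm moves only by the tool arm_command, never from a script. Its argument "plan" is a list that holds one entry, the list of rows, each a list of 7 numbers: the shift along the tool's x, y, z in normalised numbers (1 is 0.6 m), then the turn, a rotation vector about the tool's x, y, z in fractions of the full range, 1 being 4 rad, then the closure, from -1 (fully open) to 1 (shut). A call has 1 to 12 rows; each row is the pose to reach, as a shift and turn from the pose commanded when the call began, along the tool's axes at that moment; what a row does not reach only later rows make up. A row lasts 1/10 s, in which the tool goes at most 50 mm and 8.59 degrees, less where a joint would pass 70% of its speed; a pose out of reach is approached as far as the arm can. No shift or turn number may pass 1 either way. A call with a gripper value outside its range is refused whole. The fingers move at their own pace and stop on an object; "squeeze" is the grip in N (left out, the last holds). Time passes only in rows, so rows that repeat a pose let the fingers close. It gives the time, the measured TCP pose, the force, the opening and the grip force at its end, in the units of the state.
- ctrl.get_obs(): the state, without advancing time (a new reading comes with each control period).
- cams.camera(name): name is "scene" or "top" or "wrist"; returns (picture, depth): 480x640x3 uint8, blue, green, red; 480x640 float32, m along the optical axis (not along the pixel's ray), 0 where there is no reading.
- cams.camera_info(name): a dict with "fx", "fy", "cx", "cy" (pixels), "world_to_cam" (4x4, takes a point from world to camera coordinates). Camera axes: x right, y down, z forward; pixel columns grow to the right and rows downward; lengths in m; the calibration is good to about 2 mm. A picture is of the moment at which its call begins: read the wrist's pose just before it. camera_info takes no time and is no camera call; for the wrist camera it gives the pose at the moment of the call.
- ctrl.hand_in(): hands the job in; it is judged then, once.
The state is a dict: "time_s": time; "qpos": joint angles; "joint_vel": joint speeds; "tau": joint torques, N m; "ee_pos": TCP position; "eef_rot": TCP orientation; "force": force on the tool from outside, world axes, zero at the start; "moment": the same for the moment, N m; "grip_width": finger opening in m; "grip_force": force on a finger pad.
Only numpy, scipy, OpenCV 4.12 (cv2) and the standard library are available. Lean on these libraries where they do the work, as an engineer would, in place of code of your own. Each camera call takes 0.05 s, during which the arm holds its last target. There are 200 camera calls.

TASK

Load the 60 mm culture dish into the plate imager: swing the sprung clamp arm open by its stud only until its catch clicks and holds it, without forcing it into its stop, lay the dish flat on the seat against the two pins, then press the thumb tab lightly so that the arm closes on the dish. The dish is thin plastic with a live culture, so keep it level and handle it gently, and leave the other things on the bench as they are.

Things in the scene. Friction and masses are not known exactly. Their poses are not given: they have to be found in the camera images.
- imager: White and grey bench plate imager, fixed, 380 x 380 x 290 mm, its loading carrier run out to +y: a level aluminium plate 8 mm thick, top 50 mm above the bench, x -85 to 95 mm, y -150 to 160 mm; the housing begins at y = -155 mm. Origin on the bench under the seat centre, z up. Arm pivot at x 70, y 38 mm, its boss 22 mm across and 27 mm high.
- seat (a point): Seat centre on the carrier plate's top, inside a grey ring 61 mm across; axes as the imager's. Two locating pins 8 mm across, 9 mm high stand at x = +24 and -24, y = -24 mm. A 60 mm dish centred here touches both pins; the clamp arm comes in from +y and pushes it against them, so a few mm off in placing is corrected.
- clamp (a joint): Sprung steel clamp arm turning level about the pivot. 0 = at rest, lying partly over the seat; grows as the stud is swung to +y of the imager. 0.15 = closed on a 60 mm dish. It catches at some value from 0.55 to 0.85, different each time: the catch block is screwed anywhere along its slot. A spring stop begins 0.02 rad past the catch. The closing is damped.
- stud (a point): Centre of the top of the finger stud at the arm's free end: a steel upright 12 mm across, 37 mm long, its top 52 mm above the carrier plate, 140 mm from the pivot. At arm value q it lies from the pivot at x = -140 cos(q-0.15), y = 140 sin(q-0.15) mm, imager axes. Swinging it takes 1.8 N at rest, rising to 6 N, up to 2 N more on the catch's ramp, then a steep rise at the stop.
- sear (a joint): Rocker in the arm that holds it on the catch. 0 = nose down (at rest, and also when caught); grows, to 0.18 at most, as the thumb tab goes down and the nose lifts; it lifts and drops by itself in crossing the catch. When caught, about 0.12 (tab 4 mm down) frees the arm. The tab needs 2 to 5 N and must not be loaded over 25 N.
- tab (a point): Centre of the top of the thumb tab on the arm: a dark steel pad 18 x 16 mm, 4 mm thick, 33 mm from the pivot towards the stud, its top 38 mm above the carrier plate; pressed straight down, it goes 6 mm. The arm's two cheeks beside it, 16 mm wide over both, are 27 mm high. x points from the stud to the pivot.
- dish: The culture dish to load: lidded clear plastic dish with dark red agar, 60 mm across, 15 mm high, about 35 g, lid and base one piece, bears a grip of 30 N. The only one of this size. Origin at the centre of its underside, z up.
- dish90: Lidded culture dish 90 mm across, 16 mm high; stays. Origin at the centre of its underside.
- dish35: Lidded culture dish 35 mm across, 11 mm high; stays. Origin at the centre of its underside.
- jar: Specimen jar with white screw cap, 56 mm across, 66 mm high; stays. Origin at the centre of its underside.
- marker: Marker pen lying on the bench, 130 mm long along its x, 16 mm thick; stays. Origin under its middle.
- rack: White tube rack with tubes, 60 x 200 mm (x, y), 100 mm high; stays. Origin at the centre of its underside.
- stop (a joint): Rubber-faced spring stop on the catch block that ends the arm's opening travel, 92 mm from the pivot. 0 = free, grows (m) as the arm pushes into it: 10 N per mm, so at the stud 4.3 N per mm. It must not be loaded over 20 N (13 N at the stud on top of the spring's 5 to 6 N).

How it is judged:
By the outcome, as a careful person would: the job done as asked, in the order asked, and still so for the second after the job is handed in, with the robot touching nothing.
It also fails if it takes over 70 s, if anything falls off the work surface, if the arm or the gripper's body presses on something with over 40 N, if the wrist force passes 120 N, or if a joint passes its speed limit or range.

## Working session

There is one attempt and no reset: what is moved stays moved. The work goes in short steps, Python scripts to look and compute and a tool call to move; the robot and the scene stay as the last step left them, time stands still between calls to the robot, and variables do not carry over. Pictures are saved under pics/ and viewed, at most 10 in all, crops included, and the job is handed in when it is done.

Besides the shell and the picture viewer there is one more tool, called after "Call:" as name(argument=value, ...) on one line, values as JSON. arm_command: Moves the arm, as the interface text tells. Its arguments: {"type":"object","properties":{"plan":{"type":"array"},"squeeze":{"type":"number"}},"required":["plan"]}

```bash
mkdir -p pics; cat > h.py <<'E'
import numpy as np, cv2
from station import ctrl, cams
def pts(name):
    info=cams.camera_info(name); img,d=cams.camera(name)
    v,u=np.mgrid[0:480,0:640]
    P=np.stack([(u-info['cx'])/info['fx']*d,(v-info['cy'])/info['fy']*d,d,np.ones_like(d)],-1)
    W=P@np.linalg.inv(np.array(info['world_to_cam'])).T
    return img,d,W[...,:3],info
def ray(info,u,v,z):
    M=np.linalg.inv(np.array(info['world_to_cam'])); o=M[:3,3]
    r=M[:3,:3]@np.array([(u-info['cx'])/info['fx'],(v-info['cy'])/info['fy'],1])
    return o+r*(z-o[2])/r[2]
E
python3 - <<'E'
from h import *
o=ctrl.get_obs(); print({k:np.round(v,4) for k,v in o.items()})
for n in ("top","scene"):
    img,d,W,i=pts(n); cv2.imwrite(f"pics/{n}.png",img); np.savez(f"{n}.npz",img=img,W=W)
    print(n,np.round(i['world_to_cam'],3).tolist(),i['fx'])
E
```

```text
{'time_s': np.float64(0.0), 'qpos': array([-1.3236,  0.3005,  1.5216,  0.    ,  1.3207, -0.0666]), 'joint_vel': array([ 0.0002, -0.0005,  0.0013,  0.0002,  0.0002,  0.0001]), 'tau': array([ 2.60000e-03, -5.31798e+01, -3.52729e+01,  7.09000e-02,
        2.44000e-02, -1.00000e-04]), 'ee_pos': array([ 0.1697, -0.5229,  0.2049]), 'eef_rot': array([-3.1404e+00, -1.0000e-04,  3.1380e-01]), 'force': array([-0.2588,  0.2858,  0.2037]), 'moment': array([ 0.0045, -0.0084, -0.0071]), 'grip_force': np.float64(0.0), 'grip_width': np.float64(0.0941)}
top [[0.013, -1.0, 0.015, 0.134], [-0.995, -0.014, -0.102, 0.524], [0.102, -0.014, -0.995, 1.025], [0.0, 0.0, 0.0, 1.0]] 485.34314585716515
scene [[-0.793, 0.608, 0.016, 0.307], [0.369, 0.502, -0.782, -0.189], [-0.484, -0.615, -0.623, 1.185], [0.0, 0.0, 0.0, 1.0]] 469.1945027922259
```

View pics/top.png

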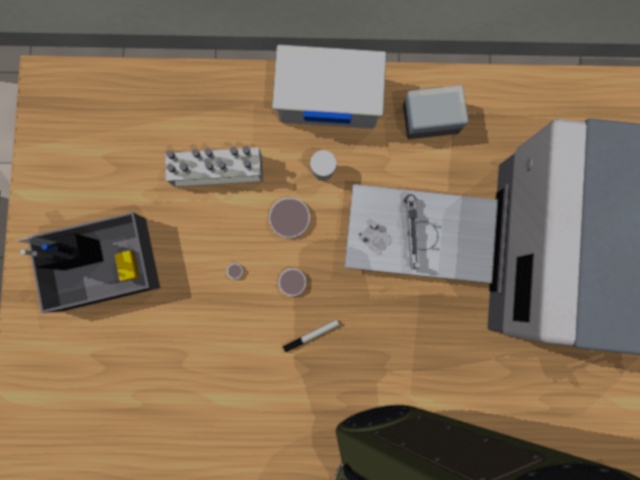

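View pics/scene.png

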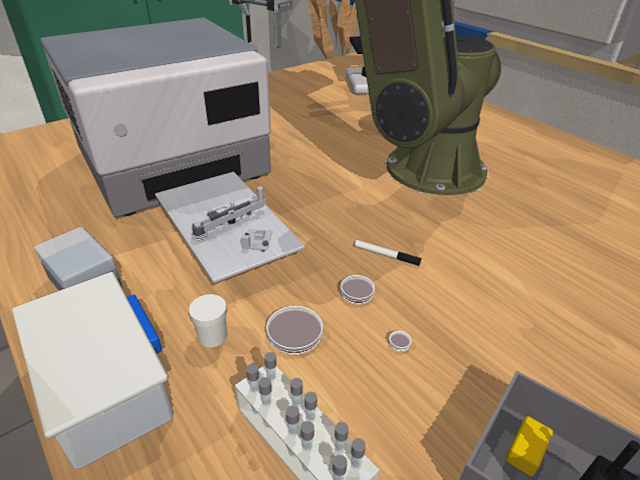

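Top view: the carrier plate spans about (347,185)–(497,283), pivot boss near (410,200), stud near (414,265), and the seat ring near (428,236). The 60 mm dish is at (292,282), with the 90 mm dish at (290,218), the 35 mm at (235,271), the marker at (312,336) and the catch block at (375,236).

```bash
python3 - <<'E'
from h import *
T=np.load("top.npz"); W=T['W']; img=T['img']; info=cams.camera_info("top")
z=W[...,2]
sub=np.zeros((480,640),bool); sub[170:300,335:500]=1
m=(np.abs(z-.05)<.008)&sub
p=W[m]; print("plate z",np.median(p[:,2]), len(p))
# refine: rect in pixels -> rays
c=max(cv2.findContours(m.astype(np.uint8),0,1)[0],key=cv2.contourArea)[:,0]
P=np.array([ray(info,u,v,.05)[:2] for u,v in c],np.float32)
r=cv2.minAreaRect(P*1000); print(r); print(cv2.boxPoints(r))
# dishes
g=cv2.cvtColor(img,cv2.COLOR_BGR2HSV)
for (u,v,h,R) in ((292,282,.015,.03),(290,218,.016,.045),(235,271,.011,.0175)):
    q=np.zeros((480,640),bool); k=int(R*485*1.25); q[v-k:v+k,u-k:u+k]=1
    mm=q&(z>.007)&(z<.03)
    cc=max(cv2.findContours(mm.astype(np.uint8),0,1)[0],key=cv2.contourArea)
    (a,b),rr=cv2.minEnclosingCircle(cc)
    print("dish",np.round(ray(info,a,b,h)*1000,1),rr,np.round(np.median(W[mm],0)*1000,1))
# tall things over the plate
mm=sub&(z>.058)&(z<.12)&(np.arange(640)[None]<470)
for zlo,zhi in ((.056,.07),(.07,.082),(.082,.095),(.095,.11)):
    n,l,s,ce=cv2.connectedComponentsWithStats((sub&(z>zlo)&(z<zhi)).astype(np.uint8))
    for j in range(1,n):
        if s[j,4]>3: print(zlo,s[j],np.round(W[l==j].mean(0)*1000,1))
big=cv2.resize(img[175:295,335:505],None,fx=4.7,fy=4.7,interpolation=cv2.INTER_CUBIC); cv2.imwrite("pics/c1.png",big)
E
```

```text
plate z 0.050370256164218974 11579
((560.8612670898438, -62.80572509765625), (315.1739807128906, 214.0469970703125), 84.79669189453125)
[[ 439.98724 -210.03735]
 [ 653.15216 -229.44931]
 [ 681.7353    84.4259 ]
 [ 468.57037  103.83786]]
dish [455.4 213.8  15. ] 13.777626037597656 [455.5 214.1  14.8]
dish [597.2 223.1  16. ] 20.451818466186523 [597.6 223.   15.9]
dish [477.9 340.1  11. ] 8.139510154724121 [477.9 340.1  10.6]
0.056 [492 191   8 101 222] [ 537.5 -214.9   62.9]
0.056 [403 195   5  12  26] [629.1 -23.5  61.8]
0.056 [415 199   2   4   5] [628.2 -46.3  64.8]
0.056 [409 205   5   3   9] [617.4 -35.6  63.3]
0.056 [407 208   1   5   5] [607.7 -27.1  67.6]
0.056 [370 225   4   4   6] [571.2  47.6  65.5]
0.056 [408 225   1   6   6] [570.6 -29.1  67.1]
0.056 [435 224   4   3  12] [578.3 -91.2  58.3]
0.056 [408 232   1   4   4] [559.  -30.4  59.6]
0.056 [411 234   1   4   4] [554.3 -35.9  63.9]
0.056 [374 237  10  11  49] [540.2  32.   58.4]
0.056 [364 238   4   4  16] [545.2  59.1  58.3]
0.056 [409 240   1   7   7] [537.9 -31.   67.5]
0.056 [433 246   4   4  12] [530.2 -85.9  59.1]
0.056 [416 254   1   5   5] [511.  -45.6  66.8]
0.056 [495 293   4   7  18] [ 430.1 -214.    62.9]
0.07 [405 194  14  76 398] [566.1 -36.1  77.2]
0.07 [371 221   8   9  39] [573.8  42.2  74.1]
0.07 [494 220   6  72 129] [ 509.6 -212.3   75.4]
0.07 [498 294   2   6   9] [ 428.7 -214.    74. ]
0.082 [409 210   8  19  86] [591.5 -35.1  87.1]
0.082 [409 228   4   6  12] [561.6 -30.8  83.7]
0.082 [416 228   2   6  10] [561.3 -43.6  83.5]
0.082 [413 234   3   5   7] [550.6 -38.3  83.7]
0.082 [413 242   4  12  20] [527.4 -38.5  83.5]
0.082 [496 253   4  41  68] [ 474.6 -208.6   87.8]
0.082 [413 264   4   5   7] [487.9 -37.5  87.6]
0.095 [414 262   7   7  32] [489.8 -41.1 100.9]
0.095 [498 274   2  20  23] [ 453.1 -206.    98.4]
```

View pics/c1.png

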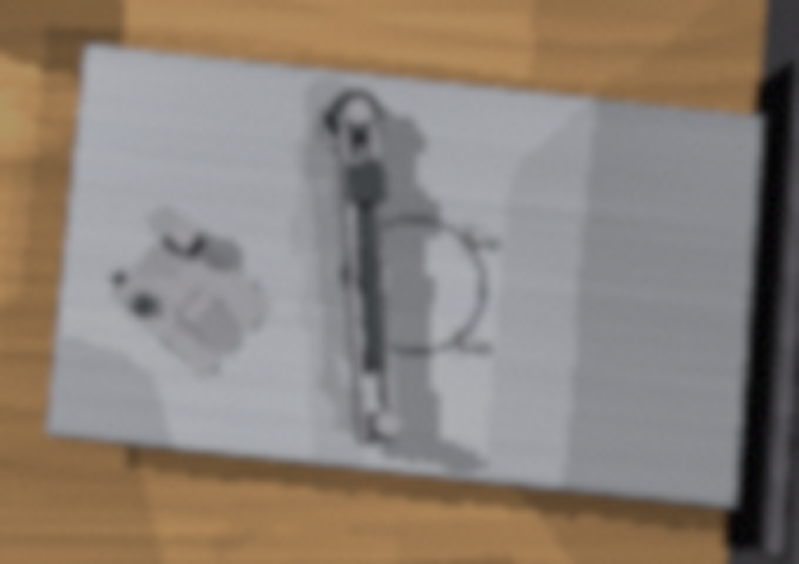

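The crop shows the plate corners at about (85,43), (762,115), (735,506) and (48,435). The pins are at (472,240) and (467,345), the stud at (388,425), the boss at (357,115) and the tab at (365,183). The catch block with its slot is around (190,295).

```bash
python3 - <<'E'
from h import *
info=cams.camera_info("top")
f=lambda c,z:ray(info,c[0]/4.7-.4+335,c[1]/4.7-.4+175,z)[:2]*1000
C=[f(c,.05) for c in ((85,43),(762,115),(735,506),(48,435))]
print(np.round(C,1),[round(float(np.linalg.norm(C[i]-C[(i+1)%4])),1) for i in range(4)])
yaw=[np.degrees(np.arctan2(*(C[0]-C[3])[::-1])),np.degrees(np.arctan2(*(C[1]-C[2])[::-1])),np.degrees(np.arctan2(*(C[0]-C[1])[::-1]))-90,np.degrees(np.arctan2(*(C[3]-C[2])[::-1]))-90]
print(yaw)
P=[f((472,240),.0),f((467,345),.0)]
P=[f((472,240),.055),f((467,345),.055)]; print("pins",P)
print("boss",f((357,115),.077),"stud",f((388,424),.102),"tab",f((365,183),.088))
for a in (-5.2,-6,-6.3):
    y=np.radians(a);R=np.array([[np.cos(y),-np.sin(y)],[np.sin(y),np.cos(y)]])
    # plate corner (95,160) = C0 ; (-85,160)=C3
    print(a,"seat from corners",C[0]-R@[95,160],C[3]-R@[-85,160],"from pins",np.array([554.2,-88.5])-R@[0,-24],
     "from stud",np.array([490,-41])-R@[70-140*np.cos(.15),38-140*np.sin(.15)],"boss",f((357,115),.077)-R@[70,38])
# ring: dark thin pixels
img=np.load("top.npz")['img']; gr=cv2.cvtColor(img,6)
rm=np.zeros_like(gr); rm[222:252,425:441]=1
ys,xs=np.where((gr<cv2.GaussianBlur(gr,(0,0),4)*.85)&(rm>0))
Q=np.array([ray(info,u,v,.05)[:2]*1000 for u,v in zip(xs,ys)])
A=np.c_[2*Q,np.ones(len(Q))];s=np.linalg.lstsq(A,(Q**2).sum(1),rcond=None)[0];print("ring",s[:2],np.sqrt(s[2]+s[0]**2+s[1]**2),len(Q))
E
```

```text
[[ 666.4   86.3]
 [ 637.9 -223.7]
 [ 459.1 -207.3]
 [ 486.9  101.7]] [311.4, 179.5, 310.3, 180.2]
[np.float64(-4.888173509057881), np.float64(-5.229806715331602), np.float64(-5.25518903710001), np.float64(-5.13034903120608)]
pins [array([577.31735407, -88.84514983]), array([529.58466728, -86.09815154])]
boss [629.14274645 -32.89687436] stud [489.90524659 -40.72422216] tab [596.58111849 -34.16233924]
-5.2 seat from corners [557.28577069 -64.39389456] [557.00087725 -65.35273279] from pins [556.37518192 -64.59877443] from stud [556.59844559 -64.21017424] boss [555.98680049 -64.3962009 ]
-6 seat from corners [555.19186721 -62.85578515] [554.66172318 -66.31588233] from pins [556.70868312 -64.63147451] from stud [556.2678892  -65.13777131] boss [555.55413217 -63.37171396]
-6.3 seat from corners [554.41222085 -62.27147922] [553.78110764 -66.66862901] from pins [556.83362347 -64.64493707] from stud [556.14059632 -65.48441671] boss [555.39557574 -62.98598889]
ring [555.51619365 -68.63544281] 29.19881262769293 30
```

```bash
cat >> h.py <<'E'
from scipy.spatial.transform import Rotation as Ro
Y=-.0908; SEAT=np.array([.5566,-.0645]); PIV=SEAT+np.array([np.cos(Y)*.07-np.sin(Y)*.038,np.sin(Y)*.07+np.cos(Y)*.038])
def arc(q,r=.14):
    a=q-.15; v=np.array([-r*np.cos(a),r*np.sin(a)])
    return PIV+[np.cos(Y)*v[0]-np.sin(Y)*v[1],np.sin(Y)*v[0]+np.cos(Y)*v[1]], np.pi-a+Y
def rows(*targets):
    "targets (x,y,z,yaw) -> move rows in the present tool frame"
    o=ctrl.get_obs(); R=Ro.from_euler('xyz',o['eef_rot']); 
    print('t',round(float(o['time_s']),2),'now',np.round(o['ee_pos'],4),np.round(o['eef_rot'],4),'F',np.round(o['force'],2),'w',round(float(o['grip_width']),4))
    for x,y,z,yaw in targets:
        s=R.inv().apply(np.array([x,y,z])-o['ee_pos'])*1000
        t=(R.inv()*Ro.from_euler('xyz',[np.pi,0,yaw])).as_rotvec()
        print(np.round(s,1).tolist(),np.round(t,3).tolist())
E
python3 - <<'E'
from h import *
p,yw=arc(0); print(p,yw)
rows((.2,-.25,.3,1.2),(.34,-.03,.28,2.2),(p[0],p[1],.16,yw))
E
```

```text
[ 0.49000255 -0.04128697] 3.200792653589793
t 0.1 now [ 0.1697 -0.5229  0.2049] [-3.1405e+00 -1.0000e-04  3.1380e-01] F [-0.39 -0.04 -0.16] w 0.0939
[113.1, -250.3, -94.8] [-0.001, -0.001, -0.886]
[314.1, -416.3, -74.6] [-0.001, -0.001, -1.886]
[453.3, -359.2, 45.4] [-0.0, -0.002, -2.887]
```

Careful with the scale: shifts go in shares of 0.6 m and turns go in shares of 4 rad. That gives: -416 mm / 600 = -0.6933, 314 mm / 600 = 0.5233, -1.886 rad / 4 = -0.4715.

Call:
arm_command(plan=[[[0.1883,-0.4167,-0.1583,0,0,-0.2215,0.2],[0.1883,-0.4167,-0.1583,0,0,-0.2215,0.2],[0.1883,-0.4167,-0.1583,0,0,-0.2215,0.2],[0.1883,-0.4167,-0.1583,0,0,-0.2215,0.2],[0.1883,-0.4167,-0.1583,0,0,-0.2215,0.2],[0.1883,-0.4167,-0.1583,0,0,-0.2215,0.2],[0.5233,-0.6933,-0.125,0,0,-0.4715,0.2],[0.5233,-0.6933,-0.125,0,0,-0.4715,0.2],[0.5233,-0.6933,-0.125,0,0,-0.4715,0.2],[0.5233,-0.6933,-0.125,0,0,-0.4715,0.2],[0.5233,-0.6933,-0.125,0,0,-0.4715,0.2],[0.5233,-0.6933,-0.125,0,0,-0.4715,0.2]]])

```text
time_s: 1.3
ee_pos: [0.3409, -0.0272, 0.28]
eef_rot: [-3.141, -0.001, 2.092]
force: [0.2, -1.2, 0.0]
grip_width: 0.0375
grip_force: 0.0
```

```bash
python3 - <<'E'
from h import *
p,yw=arc(0)
rows((p[0],p[1],.16,yw),(p[0],p[1],.08,yw))
E
```

```text
t 1.3 now [ 0.3409 -0.0272  0.28  ] [-3.1414e+00 -8.0000e-04  2.0918e+00] F [ 0.23 -1.22  0.02] w 0.0375
[-86.5, 122.3, 119.9] [0.0, -0.001, -1.109]
[-86.6, 122.4, 199.9] [0.0, -0.001, -1.109]
```

Converted, 122 mm / 600 = 0.2033, 120 mm / 600 = 0.2, -1.109 rad / 4 = -0.2773.

Call:
arm_command(plan=[[[-0.1433,0.2033,0.2,0,0,-0.2773,0.2],[-0.1433,0.2033,0.2,0,0,-0.2773,0.2],[-0.1433,0.2033,0.2,0,0,-0.2773,0.2],[-0.1433,0.2033,0.2,0,0,-0.2773,0.2],[-0.1433,0.2033,0.2,0,0,-0.2773,0.2],[-0.1433,0.2033,0.2,0,0,-0.2773,0.2],[-0.1433,0.2033,0.2,0,0,-0.2773,0.2],[-0.1433,0.2033,0.2,0,0,-0.2773,0.2],[-0.1433,0.2033,0.2,0,0,-0.2773,0.2],[-0.1433,0.2033,0.2,0,0,-0.2773,0.2]]])

```text
time_s: 2.3
ee_pos: [0.4884, -0.0459, 0.1603]
eef_rot: [3.142, -0.0, -3.095]
force: [-0.5, -0.5, -0.4]
grip_width: 0.0378
grip_force: 0.0
```

```bash
python3 - <<'E'
from h import *
img,d,W,i=pts("wrist"); cv2.imwrite("pics/w1.png",img)
z=W[...,2]; m=(np.abs(z-.102)<.004)&(abs(W[...,0]-.49)<.03)&(abs(W[...,1]+.041)<.03)
print("stud top",m.sum(),np.median(W[m],0))
p,yw=arc(0)
rows((p[0],p[1],.08,yw))
E
```

```text
stud top 197 [ 0.48892313 -0.04055101  0.10248248]
t 2.35 now [ 0.4884 -0.0459  0.1604] [ 3.1415e+00 -2.0000e-04 -3.0945e+00] F [-0.24 -0.65 -0.35] w 0.0375
[-1.8, 4.5, 80.4] [0.0, -0.0, -0.012]
```

View pics/w1.png

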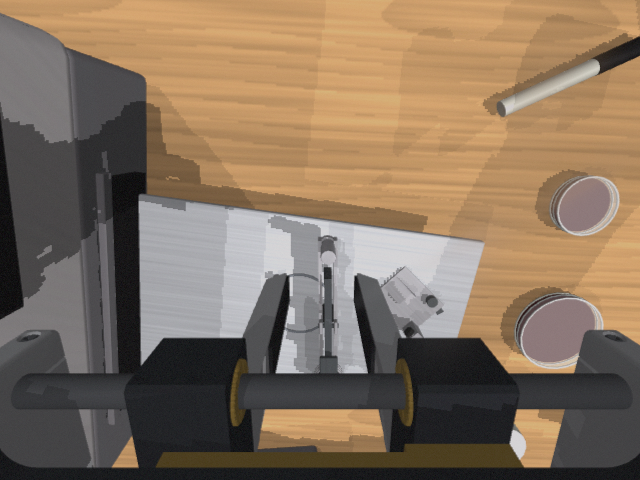

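The wrist view shows the stud centred between the fingers at (328,257), and its measured top agrees with the model to about 1 mm. I'll lower the fingers around it.

Converted, 80 mm / 600 = 0.1333, 40 mm / 600 = 0.0667, -0.012 rad / 4 = -0.003.

Call:
arm_command(plan=[[[-0.0033,0.0075,0.0667,0,0,-0.003,0.2],[-0.0033,0.0075,0.1333,0,0,-0.003,0.2],[-0.0033,0.0075,0.1333,0,0,-0.003,0.2],[-0.0033,0.0075,0.1333,0,0,-0.003,0.2]]])

```text
time_s: 2.75
ee_pos: [0.4905, -0.0414, 0.0813]
eef_rot: [3.141, -0.0, -3.081]
force: [0.5, 0.1, 0.8]
grip_width: 0.0375
grip_force: 0.0
```

```bash
cat >> h.py <<'E'
def swing(qs,lead=.0128):
    T=[]
    for q in qs:
        p,yw=arc(q); T.append((*(p+lead*np.array([np.sin(yw),-np.cos(yw)])),.08,yw))
    rows(*T)
E
python3 - <<'E'
from h import *
swing(np.r_[-.03,np.linspace(0,.45,10)])
E
```

```text
t 2.75 now [ 0.4905 -0.0414  0.0813] [ 3.1415e+00 -5.0000e-04 -3.0814e+00] F [0.46 0.14 0.83] w 0.0375
[0.8, 8.7, 1.3] [0.0, -0.0, -0.029]
[0.4, 12.9, 1.3] [0.0, -0.0, 0.001]
[-0.4, 19.9, 1.3] [0.0, -0.0, 0.051]
[-1.6, 26.8, 1.3] [0.0, -0.0, 0.101]
[-3.1, 33.7, 1.3] [0.0, -0.001, 0.151]
[-4.9, 40.5, 1.3] [0.0, -0.001, 0.201]
[-7.1, 47.1, 1.3] [0.0, -0.001, 0.251]
[-9.6, 53.7, 1.3] [0.0, -0.001, 0.301]
[-12.5, 60.1, 1.3] [0.0, -0.001, 0.351]
[-15.7, 66.4, 1.3] [0.0, -0.001, 0.401]
[-19.1, 72.5, 1.3] [0.0, -0.001, 0.451]
```

Converted, 72.5 mm / 600 = 0.1208, 66.4 mm / 600 = 0.1107, 0.45 rad / 4 = 0.1125.

Call:
arm_command(plan=[[[0.0017,0.015,0,0,0,-0.0075,0.2],[0,0.0217,0,0,0,0,0.2],[-0.0008,0.0333,0,0,0,0.0125,0.2],[-0.0027,0.045,0,0,0,0.025,0.2],[-0.005,0.0567,0,0,0,0.0375,0.2],[-0.0083,0.0675,0,0,0,0.05,0.2],[-0.0117,0.0783,0,0,0,0.0625,0.2],[-0.016,0.0895,0,0,0,0.075,0.2],[-0.0208,0.1,0,0,0,0.0875,0.2],[-0.0262,0.1107,0,0,0,0.1,0.2],[-0.0317,0.1208,0,0,0,0.1125,0.2],[-0.0317,0.1208,0,0,0,0.1125,0.2]]])

```text
time_s: 3.95
ee_pos: [0.5058, 0.0327, 0.0824]
eef_rot: [3.141, 0.003, 2.753]
force: [0.2, -4.0, 3.2]
grip_width: 0.0376
grip_force: 1.9
```

```bash
python3 - <<'E'
from h import *
swing([.47,.49,.5,.51,.52,.53,.54,.55,.56])
E
```

```text
t 3.95 now [0.5058 0.0327 0.0824] [3.141  0.0033 2.7534] F [ 0.15 -3.96  3.16] w 0.0376
[0.1, 2.1, 2.4] [0.001, 0.003, 0.023]
[-0.2, 4.9, 2.4] [0.001, 0.003, 0.043]
[-0.4, 6.2, 2.4] [0.001, 0.003, 0.053]
[-0.6, 7.6, 2.4] [0.001, 0.003, 0.063]
[-0.8, 9.0, 2.4] [0.001, 0.003, 0.073]
[-1.1, 10.4, 2.4] [0.001, 0.003, 0.083]
[-1.3, 11.8, 2.4] [0.001, 0.003, 0.093]
[-1.6, 13.2, 2.4] [0.001, 0.003, 0.103]
[-1.9, 14.6, 2.4] [0.001, 0.003, 0.113]
```

```bash
python3 - <<'E'
from h import *
W=np.load("top.npz")['W']; m=(W[...,2]>.056)&(W[...,2]<.09)&(W[...,1]>0.005)&(W[...,1]<.08)&(W[...,0]>.5)&(W[...,0]<.61)
Q=W[m]; v=(Q[:,:2]-PIV); c,s=np.cos(Y),np.sin(Y); v=np.c_[c*v[:,0]+s*v[:,1],-s*v[:,0]+c*v[:,1]]
r=np.hypot(*v.T); a=np.arctan2(v[:,1],-v[:,0])+.15
for lo,hi in((.056,.062),(.062,.07),(.07,.09)):
    k=(Q[:,2]>lo)&(Q[:,2]<hi); print(lo,k.sum()); 
    for rr in range(60,140,8):
        j=k&(r>rr/1000)&(r<=(rr+8)/1000)
        if j.any(): print("  r",rr,j.sum(),"q min/max",np.round([a[j].min(),a[j].max()],3),"z",np.round(Q[j,2].max(),4))
E
```

```text
0.056 75
  r 76 1 q min/max [1.005 1.005] z 0.0563
  r 84 2 q min/max [0.639 0.692] z 0.0584
  r 92 2 q min/max [0.826 0.976] z 0.0609
  r 100 17 q min/max [0.601 1.035] z 0.0616
  r 108 24 q min/max [0.581 0.996] z 0.0603
  r 116 18 q min/max [0.506 0.912] z 0.0611
  r 124 11 q min/max [0.558 0.923] z 0.0607
0.062 7
  r 92 3 q min/max [0.918 0.989] z 0.07
  r 100 3 q min/max [0.729 1.047] z 0.069
  r 108 1 q min/max [0.708 0.708] z 0.0623
0.07 39
  r 84 12 q min/max [0.904 1.068] z 0.077
  r 92 26 q min/max [0.901 1.063] z 0.0769
  r 100 1 q min/max [1.016 1.016] z 0.0713
```

Converted, 9 mm / 600 = 0.015, 7.6 mm / 600 = 0.0127, 0.073 rad / 4 = 0.0183.

Call:
arm_command(plan=[[[0,0.0058,-0.0017,0,0,0.0083,0.2],[-0.0005,0.01,-0.0017,0,0,0.0133,0.2],[-0.001,0.0127,-0.0017,0,0,0.0158,0.2],[-0.0013,0.015,-0.0017,0,0,0.0183,0.2],[-0.0013,0.015,-0.0017,0,0,0.0183,0.2]]])

```text
time_s: 4.45
ee_pos: [0.5091, 0.0403, 0.0818]
eef_rot: [3.141, 0.0, 2.68]
force: [-2.0, -3.2, 3.2]
grip_width: 0.0375
grip_force: 2.1
```

```bash
cat >> h.py <<'E'
def st():
    o=ctrl.get_obs(); yw=o['eef_rot'][2]%(2*np.pi); t=np.array([np.sin(yw),-np.cos(yw)]); p=o['ee_pos'][:2]-.0128*t-PIV
    c,s=np.cos(Y),np.sin(Y); p=[c*p[0]+s*p[1],-s*p[0]+c*p[1]]
    print('t',round(float(o['time_s']),2),'q',round(float(np.arctan2(p[1],-p[0])+.15),4),'r',round(float(np.hypot(*p)),4),'yaw q',round(float(np.pi+Y-yw+.15),4),'Ft',round(float(-o['force'][:2]@t),2),'F',np.round(o['force'],2),'g',round(float(o['grip_force']),2),'z',round(float(o['ee_pos'][2]),4))
E
python3 -c "
from h import *
st(); swing([.54,.55,.56,.57,.58,.59,.6,.61,.62])"
```

```text
t 4.45 q 0.5145 r 0.1407 yaw q 0.5207 Ft 3.79 F [-1.99 -3.25  3.22] g 2.11 z 0.0818
t 4.45 now [0.5091 0.0403 0.0818] [3.1414e+00 4.0000e-04 2.6801e+00] F [-1.99 -3.25  3.22] w 0.0375
[-1.0, 3.6, 1.8] [0.0, 0.0, 0.019]
[-1.1, 5.0, 1.8] [0.0, 0.0, 0.029]
[-1.3, 6.4, 1.8] [0.0, 0.0, 0.039]
[-1.5, 7.8, 1.8] [0.0, 0.0, 0.049]
[-1.7, 9.1, 1.8] [0.0, 0.0, 0.059]
[-1.9, 10.5, 1.8] [0.0, 0.0, 0.069]
[-2.1, 11.9, 1.8] [0.0, 0.0, 0.079]
[-2.4, 13.3, 1.8] [0.0, 0.0, 0.089]
[-2.7, 14.7, 1.8] [0.0, 0.0, 0.099]
```

Converted, 11.9 mm / 600 = 0.0198, 10.5 mm / 600 = 0.0175, 0.079 rad / 4 = 0.0198.

Call:
arm_command(plan=[[[-0.0017,0.006,-0.01,0,0,0.0048,0.2],[-0.0018,0.0083,-0.01,0,0,0.0073,0.2],[-0.0022,0.0107,-0.01,0,0,0.0098,0.2],[-0.0025,0.013,-0.01,0,0,0.0123,0.2],[-0.0028,0.0152,-0.01,0,0,0.0148,0.2],[-0.0032,0.0175,-0.01,0,0,0.0173,0.2],[-0.0035,0.0198,-0.01,0,0,0.0198,0.2]]])

```text
time_s: 5.15
ee_pos: [0.5158, 0.05, 0.0873]
eef_rot: [-3.141, -0.001, 2.601]
force: [-4.1, -4.1, 4.0]
grip_width: 0.0375
grip_force: 2.9
```

```bash
sed -i "s/,.08,yw))/,.088,yw))/" h.py; python3 -c "
from h import *
st(); swing([.62,.63,.64,.65,.66,.67,.68,.69,.7])"
```

```text
t 5.15 q 0.5975 r 0.1404 yaw q 0.6001 Ft 5.58 F [-4.05 -4.08  3.95] g 2.9 z 0.0873
t 5.15 now [0.5158 0.05   0.0873] [-3.1410e+00 -8.0000e-04  2.6007e+00] F [-4.05 -4.08  3.95] w 0.0375
[-0.7, 3.1, -0.7] [-0.001, -0.001, 0.02]
[-0.9, 4.5, -0.7] [-0.001, -0.001, 0.03]
[-1.1, 5.9, -0.7] [-0.001, -0.001, 0.04]
[-1.2, 7.3, -0.7] [-0.001, -0.001, 0.05]
[-1.5, 8.7, -0.7] [-0.001, -0.001, 0.06]
[-1.7, 10.1, -0.7] [-0.001, -0.001, 0.07]
[-1.9, 11.5, -0.7] [-0.001, -0.001, 0.08]
[-2.2, 12.9, -0.7] [-0.001, -0.001, 0.09]
[-2.4, 14.3, -0.7] [-0.001, -0.001, 0.1]
```

Converted, 7.3 mm / 600 = 0.0122, 5.9 mm / 600 = 0.0098, 0.05 rad / 4 = 0.0125.

Call:
arm_command(plan=[[[-0.0012,0.0052,0,0,0,0.005,0.2],[-0.0015,0.0075,0,0,0,0.0075,0.2],[-0.0018,0.0098,0,0,0,0.01,0.2],[-0.002,0.0122,0,0,0,0.0125,0.2]]])

```text
time_s: 5.55
ee_pos: [0.5203, 0.0557, 0.0872]
eef_rot: [-3.141, -0.001, 2.551]
force: [-5.2, -4.4, 4.5]
grip_width: 0.0377
grip_force: 3.2
```

```bash
python3 -c "
from h import *
st(); st(); swing([.66,.67,.68,.69,.7])"
```

```text
t 5.55 q 0.6491 r 0.1403 yaw q 0.6501 Ft 6.58 F [-5.19 -4.44  4.49] g 3.17 z 0.0872
t 5.55 q 0.6491 r 0.1403 yaw q 0.6501 Ft 6.58 F [-5.19 -4.44  4.49] g 3.17 z 0.0872
t 5.55 now [0.5203 0.0557 0.0872] [-3.1407e+00 -1.3000e-03  2.5506e+00] F [-5.19 -4.44  4.49] w 0.0377
[-0.4, 1.5, -0.8] [-0.001, -0.001, 0.01]
[-0.5, 2.9, -0.8] [-0.001, -0.001, 0.02]
[-0.7, 4.3, -0.8] [-0.001, -0.001, 0.03]
[-0.9, 5.7, -0.8] [-0.001, -0.001, 0.04]
[-1.1, 7.1, -0.8] [-0.001, -0.001, 0.05]
```

Converted, 1.4 mm / 600 = 0.0023, -0.3 mm / 600 = -0.0005, 0.01 rad / 4 = 0.0025.

Call:
arm_command(plan=[[[-0.0005,0.0023,0,0,0,0.0025,0.2]]])

```text
time_s: 5.65
ee_pos: [0.5213, 0.0567, 0.0872]
eef_rot: [-3.141, -0.002, 2.541]
force: [-5.9, -3.0, 2.9]
grip_width: 0.0377
grip_force: 3.2
```

Converted, 1.4 mm / 600 = 0.0023, -0.2 mm / 600 = -0.0003, 0.01 rad / 4 = 0.0025.

Call:
arm_command(plan=[[[-0.0003,0.0023,0,0,0,0.0025,0.2]]])

```text
time_s: 5.75
ee_pos: [0.5222, 0.0577, 0.0872]
eef_rot: [-3.141, -0.002, 2.531]
force: [-6.6, -2.9, 4.6]
grip_width: 0.0376
grip_force: 3.3
```

```bash
python3 -c "
from h import *
st()"
```

```text
t 5.75 q 0.6687 r 0.1402 yaw q 0.6702 Ft 6.21 F [-6.62 -2.94  4.64] g 3.29 z 0.0872
```

Converted, 2.8 mm / 600 = 0.0047, 1.4 mm / 600 = 0.0023, 0.02 rad / 4 = 0.005.

Call:
arm_command(plan=[[[-0.0003,0.0023,0,0,0,0.0025,0.2],[-0.0007,0.0047,0,0,0,0.005,0.2]]])

```text
time_s: 5.95
ee_pos: [0.5241, 0.0598, 0.0871]
eef_rot: [-3.14, -0.002, 2.511]
force: [-4.9, -2.5, 3.0]
grip_width: 0.0377
grip_force: 2.6
```

Converted, 1.4 mm / 600 = 0.0023, -0.2 mm / 600 = -0.0003, 0.01 rad / 4 = 0.0025.

Call:
arm_command(plan=[[[-0.0003,0.0023,0,0,0,0.0025,0.2]]])

```text
time_s: 6.05
ee_pos: [0.5251, 0.0608, 0.0871]
eef_rot: [-3.14, -0.002, 2.501]
force: [-7.0, -4.3, 2.8]
grip_width: 0.0381
grip_force: 3.1
```

```bash
python3 -c "
from h import *
st()"
```

```text
t 6.05 q 0.6989 r 0.14 yaw q 0.7001 Ft 7.62 F [-6.98 -4.3   2.83] g 3.09 z 0.0871
```

The force dropped near q 0.69 and then rose again, which may be the click. I'll back off to check whether the arm holds.

Converted, -5 mm / 600 = -0.0083, -3 mm / 600 = -0.005.

Call:
arm_command(plan=[[[0.0003,-0.0023,0,0,0,0,0.2],[0.0007,-0.005,0,0,0,0,0.2],[0.0007,-0.0083,0,0,0,0,0.2],[0.0007,-0.0083,0,0,0,0,0.2]]])

```text
time_s: 6.45
ee_pos: [0.5222, 0.0566, 0.0873]
eef_rot: [-3.141, -0.0, 2.501]
force: [-2.2, -4.0, -0.4]
grip_width: 0.0376
grip_force: 2.7
```

```bash
python3 -c "
from h import *
st()
img,d,W,i=pts('top'); z=W[...,2]; m=(abs(z-.102)<.005)&(W[...,1]>0)&(W[...,1]<.1)&(W[...,0]>.45)&(W[...,0]<.6)
print(m.sum()); cv2.imwrite('pics/c2.png',cv2.resize(img[175:295,335:505],None,fx=4.7,fy=4.7,interpolation=2))
swing([.69,.7,.71,.72,.73])"
```

```text
t 6.45 q 0.6624 r 0.1399 yaw q 0.7001 Ft 4.51 F [-2.21 -3.97 -0.38] g 2.74 z 0.0873
0
t 6.5 now [0.5223 0.0566 0.0872] [-3.1411e+00 -3.0000e-04  2.5007e+00] F [-3.23 -4.45 -0.45] w 0.0377
[0.4, 3.8, -0.8] [-0.0, -0.0, -0.01]
[0.2, 5.2, -0.8] [-0.0, -0.0, -0.0]
[0.1, 6.6, -0.8] [-0.0, -0.0, 0.01]
[-0.0, 8.0, -0.8] [-0.0, -0.0, 0.02]
[-0.2, 9.4, -0.8] [-0.0, -0.0, 0.03]
```

Still loaded, so it isn't caught yet. Carrying on.

Converted, 6.6 mm / 600 = 0.011, 5.2 mm / 600 = 0.0087, 0.01 rad / 4 = 0.0025.

Call:
arm_command(plan=[[[0.0007,0.0063,0,0,0,0,0.2],[0.0003,0.0087,0,0,0,0,0.2],[0.0002,0.011,0,0,0,0.0025,0.2]]])

```text
time_s: 6.8
ee_pos: [0.5261, 0.0621, 0.0872]
eef_rot: [-3.141, -0.001, 2.491]
force: [-3.7, -4.8, 0.7]
grip_width: 0.0378
grip_force: 3.1
```

Converted, 1.4 mm / 600 = 0.0023, -0.2 mm / 600 = -0.0003, 0.01 rad / 4 = 0.0025.

Call:
arm_command(plan=[[[-0.0003,0.0023,0,0,0,0.0025,0.2]]])

```text
time_s: 6.9
ee_pos: [0.527, 0.0631, 0.0872]
eef_rot: [-3.141, -0.001, 2.48]
force: [-4.1, -4.5, 0.6]
grip_width: 0.0379
grip_force: 3.1
```

Converted, 1.4 mm / 600 = 0.0023, -0.2 mm / 600 = -0.0003, 0.01 rad / 4 = 0.0025.

Call:
arm_command(plan=[[[-0.0003,0.0023,0,0,0,0.0025,0.2]]])

```text
time_s: 7.0
ee_pos: [0.528, 0.0641, 0.0872]
eef_rot: [-3.141, -0.001, 2.47]
force: [-5.7, -4.0, 1.1]
grip_width: 0.0374
grip_force: 3.1
```

```bash
python3 -c "
from h import *
st()"
```

```text
t 7.0 q 0.7298 r 0.1401 yaw q 0.7305 Ft 6.65 F [-5.68 -3.98  1.1 ] g 3.15 z 0.0872
```

Converted, 1.4 mm / 600 = 0.0023, -0.2 mm / 600 = -0.0003, 0.01 rad / 4 = 0.0025.

Call:
arm_command(plan=[[[-0.0003,0.0023,0,0,0,0.0025,0.2]]])

```text
time_s: 7.1
ee_pos: [0.529, 0.0651, 0.0872]
eef_rot: [-3.141, -0.001, 2.46]
force: [-5.7, -3.9, 1.4]
grip_width: 0.0377
grip_force: 3.2
```

Converted, 1.4 mm / 600 = 0.0023, -0.2 mm / 600 = -0.0003, 0.01 rad / 4 = 0.0025.

Call:
arm_command(plan=[[[-0.0003,0.0023,0,0,0,0.0025,0.2]]])

```text
time_s: 7.2
ee_pos: [0.53, 0.0661, 0.0872]
eef_rot: [-3.141, -0.001, 2.45]
force: [-4.9, -3.4, 1.1]
grip_width: 0.0382
grip_force: 3.2
```

```bash
python3 -c "
from h import *
st()"
```

```text
t 7.2 q 0.7498 r 0.14 yaw q 0.7505 Ft 5.73 F [-4.89 -3.4   1.13] g 3.22 z 0.0872
```

Converted, 1.4 mm / 600 = 0.0023, -0.2 mm / 600 = -0.0003, 0.01 rad / 4 = 0.0025.

Call:
arm_command(plan=[[[-0.0003,0.0023,0,0,0,0.0025,0.2]]])

```text
time_s: 7.3
ee_pos: [0.5309, 0.0671, 0.0872]
eef_rot: [-3.141, -0.001, 2.44]
force: [-5.7, -2.6, 1.6]
grip_width: 0.0379
grip_force: 3.3
```

Converted, 1.4 mm / 600 = 0.0023, -0.2 mm / 600 = -0.0003, 0.01 rad / 4 = 0.0025.

Call:
arm_command(plan=[[[-0.0003,0.0023,0,0,0,0.0025,0.2]]])

```text
time_s: 7.4
ee_pos: [0.532, 0.068, 0.0872]
eef_rot: [-3.141, -0.001, 2.43]
force: [-7.1, -3.1, 1.9]
grip_width: 0.0374
grip_force: 3.3
```

```bash
python3 -c "
from h import *
st()"
```

```text
t 7.4 q 0.7697 r 0.14 yaw q 0.7704 Ft 6.98 F [-7.14 -3.06  1.89] g 3.28 z 0.0872
```

Converted, 1.4 mm / 600 = 0.0023, -0.2 mm / 600 = -0.0003, 0.01 rad / 4 = 0.0025.

Call:
arm_command(plan=[[[-0.0003,0.0023,0,0,0,0.0025,0.2]]])

```text
time_s: 7.5
ee_pos: [0.533, 0.069, 0.0872]
eef_rot: [-3.14, -0.001, 2.42]
force: [-7.2, -3.3, 2.8]
grip_width: 0.0373
grip_force: 3.3
```

Converted, 1.4 mm / 600 = 0.0023, -0.2 mm / 600 = -0.0003, 0.01 rad / 4 = 0.0025.

Call:
arm_command(plan=[[[-0.0003,0.0023,0,0,0,0.0025,0.2]]])

```text
time_s: 7.6
ee_pos: [0.534, 0.0699, 0.0871]
eef_rot: [-3.14, -0.002, 2.41]
force: [-8.1, -2.4, 1.8]
grip_width: 0.0377
grip_force: 3.3
```

```bash
python3 -c "
from h import *
st()"
```

```text
t 7.6 q 0.7895 r 0.14 yaw q 0.7905 Ft 7.24 F [-8.12 -2.44  1.81] g 3.3 z 0.0871
```

Converted, 1.1 mm / 600 = 0.0018, -0.2 mm / 600 = -0.0003, 0.008 rad / 4 = 0.002.

Call:
arm_command(plan=[[[-0.0003,0.0018,0,0,0,0.002,0.2]]])

```text
time_s: 7.7
ee_pos: [0.5348, 0.0707, 0.0872]
eef_rot: [-3.14, -0.002, 2.402]
force: [-7.9, -1.8, 2.8]
grip_width: 0.0375
grip_force: 3.0
```

Converted, 1.1 mm / 600 = 0.0018, -0.2 mm / 600 = -0.0003, 0.008 rad / 4 = 0.002.

Call:
arm_command(plan=[[[-0.0003,0.0018,0,0,0,0.002,0.2]]])

```text
time_s: 7.8
ee_pos: [0.5357, 0.0714, 0.0871]
eef_rot: [-3.14, -0.002, 2.394]
force: [-7.7, -1.5, 2.6]
grip_width: 0.0377
grip_force: 3.1
```

```bash
python3 -c "
from h import *
st()"
```

```text
t 7.8 q 0.8054 r 0.14 yaw q 0.8065 Ft 6.29 F [-7.65 -1.48  2.58] g 3.07 z 0.0871
```

Converted, 1.1 mm / 600 = 0.0018, -0.2 mm / 600 = -0.0003, 0.008 rad / 4 = 0.002.

Call:
arm_command(plan=[[[-0.0003,0.0018,0,0,0,0.002,0.2]]])

```text
time_s: 7.9
ee_pos: [0.5365, 0.0721, 0.0871]
eef_rot: [-3.14, -0.002, 2.386]
force: [-7.8, -1.6, 2.4]
grip_width: 0.0375
grip_force: 3.1
```

Converted, 1.1 mm / 600 = 0.0018, -0.2 mm / 600 = -0.0003, 0.008 rad / 4 = 0.002.

Call:
arm_command(plan=[[[-0.0003,0.0018,0,0,0,0.002,0.2]]])

```text
time_s: 8.0
ee_pos: [0.5374, 0.0728, 0.0871]
eef_rot: [-3.14, -0.002, 2.378]
force: [-7.7, -0.9, 2.7]
grip_width: 0.0374
grip_force: 3.1
```

```bash
python3 -c "
from h import *
st()"
```

```text
t 8.0 q 0.8212 r 0.1398 yaw q 0.8224 Ft 5.93 F [-7.66 -0.87  2.68] g 3.11 z 0.0871
```

Converted, 1.1 mm / 600 = 0.0018, -0.2 mm / 600 = -0.0003, 0.008 rad / 4 = 0.002.

Call:
arm_command(plan=[[[-0.0003,0.0018,0,0,0,0.002,0.2]]])

```text
time_s: 8.1
ee_pos: [0.5382, 0.0734, 0.087]
eef_rot: [-3.14, -0.002, 2.37]
force: [-10.4, -3.3, 3.5]
grip_width: 0.038
grip_force: 4.4
```

Converted, 0.8 mm / 600 = 0.0013, -0.1 mm / 600 = -0.0002, 0.006 rad / 4 = 0.0015.

Call:
arm_command(plan=[[[-0.0002,0.0013,0,0,0,0.0015,0.2]]])

```text
time_s: 8.2
ee_pos: [0.5386, 0.0738, 0.087]
eef_rot: [-3.139, -0.002, 2.364]
force: [-10.6, -3.7, 5.2]
grip_width: 0.0374
grip_force: 5.4
```

```bash
python3 -c "
from h import *
st()"
```

```text
t 8.2 q 0.832 r 0.1399 yaw q 0.8363 Ft 10.07 F [-10.56  -3.74   5.15] g 5.41 z 0.087
```

The force has risen steeply. I'll back off and test for the catch.

Converted, -6 mm / 600 = -0.01, -5 mm / 600 = -0.0083.

Call:
arm_command(plan=[[[0.0002,-0.0017,0,0,0,0,0.2],[0.0005,-0.005,0,0,0,0,0.2],[0.0007,-0.0083,0,0,0,0,0.2],[0.0007,-0.01,0,0,0,0,0.2],[0.0007,-0.01,0,0,0,0,0.2]]])

```text
time_s: 8.7
ee_pos: [0.5354, 0.07, 0.0874]
eef_rot: [3.141, -0.0, 2.365]
force: [-1.8, -0.9, -1.3]
grip_width: 0.0373
grip_force: 0.8
```

```bash
python3 -c "
from h import *
st()"
```

```text
t 8.7 q 0.7964 r 0.1396 yaw q 0.8362 Ft 1.93 F [-1.79 -0.95 -1.27] g 0.76 z 0.0874
```

Converted, -7 mm / 600 = -0.0117, -6 mm / 600 = -0.01.

Call:
arm_command(plan=[[[0.0005,-0.0033,0,0,0,0,0.2],[0.0008,-0.0067,0,0,0,0,0.2],[0.0008,-0.01,0,0,0,0,0.2],[0.0008,-0.0117,0,0,0,0,0.2],[0.0008,-0.0117,0,0,0,0,0.2]]])

```text
time_s: 9.2
ee_pos: [0.53, 0.0651, 0.0875]
eef_rot: [3.141, 0.0, 2.365]
force: [0.5, -0.2, 0.1]
grip_width: 0.0377
grip_force: 0.0
```

```bash
python3 -c "
from h import *
st(); o=ctrl.get_obs(); x,y,z=o['ee_pos']; rows((x,y,.2,1.48),(.4554,.2138,.12,1.48))"
```

```text
t 9.2 q 0.7451 r 0.1405 yaw q 0.8362 Ft -0.25 F [ 0.51 -0.16  0.14] g 0.0 z 0.0875
t 9.2 now [0.53   0.0651 0.0875] [3.1415 0.     2.3646] F [ 0.51 -0.16  0.14] w 0.0377
[-0.0, 0.0, -112.5] [0.0, -0.0, 0.885]
[157.5, 53.7, -32.5] [0.0, -0.0, 0.885]
```

The force is zero, so the catch is holding the arm at about 0.8. Next I lift and go over to the dish.

Converted, 157 mm / 600 = 0.2617, -112 mm / 600 = -0.1867, 0.885 rad / 4 = 0.2213.

Call:
arm_command(plan=[[[0,0,-0.0833,0,0,0,0.2],[0,0,-0.15,0,0,0,0.2],[0,0,-0.1867,0,0,0.025,-1],[0.2617,0.09,-0.15,0,0,0.2213,-1],[0.2617,0.09,-0.15,0,0,0.2213,-1],[0.2617,0.09,-0.1,0,0,0.2213,-1],[0.2617,0.09,-0.0533,0,0,0.2213,-1],[0.2617,0.09,-0.0533,0,0,0.2213,-1],[0.2617,0.09,-0.0533,0,0,0.2213,-1],[0.2617,0.09,-0.0533,0,0,0.2213,-1],[0.2617,0.09,-0.0533,0,0,0.2213,-1]]])

```text
time_s: 10.3
ee_pos: [0.4562, 0.2137, 0.1197]
eef_rot: [3.141, -0.0, 1.482]
force: [-0.2, 0.3, -0.2]
grip_width: 0.094
grip_force: 0.0
```

```bash
python3 -c "
from h import *
img,d,W,i=pts('wrist'); z=W[...,2]
m=(abs(z-.0145)<.005)&(np.hypot(W[...,0]-.455,W[...,1]-.214)<.045); print('dish',m.sum(),W[m].mean(0), W[m].min(0),W[m].max(0))
img,d,W,i=pts('top'); z=W[...,2]; m=(abs(z-.101)<.006)&(W[...,1]>-.06)&(W[...,1]<.1)&(W[...,0]>.45)&(W[...,0]<.6)
print('stud',m.sum(),W[m].mean(0) if m.any() else '', [np.round(arc(q)[0],4) for q in(.78,.8,.82)])
rows((.4554,.2138,.06,1.48),(.4554,.2138,.004,1.48))"
```

```text
dish 3521 [0.45604101 0.21644803 0.01553908] [0.42605789 0.18550827 0.00953945] [0.48585264 0.24537595 0.01818729]
stud 29 [0.52529783 0.06068869 0.10160756] [array([0.5246, 0.0594]), array([0.5264, 0.0615]), array([0.5284, 0.0635])]
t 10.4 now [0.4562 0.2136 0.1197] [ 3.1411e+00 -2.0000e-04  1.4811e+00] F [ 0.69 -0.24 -0.38] w 0.0936
[0.1, -0.9, 59.7] [0.001, -0.0, 0.001]
[0.1, -0.9, 115.7] [0.001, -0.0, 0.001]
```

Converted, 115 mm / 600 = 0.1917, 100 mm / 600 = 0.1667.

Call:
arm_command(plan=[[[0.0017,-0.0008,0.0667,0,0,0,-1],[0.0017,-0.0008,0.125,0,0,0,-1],[0.0017,-0.0008,0.1667,0,0,0,-1],[0.0017,-0.0008,0.1917,0,0,0,-1],[0.0017,-0.0008,0.1917,0,0,0,-1]]])

```text
time_s: 10.9
ee_pos: [0.4547, 0.2142, 0.0029]
eef_rot: [-3.139, 0.001, 1.48]
force: [-0.0, -0.2, 0.2]
grip_width: 0.0937
grip_force: 0.0
```

Call:
arm_command(plan=[[[0,0,0,0,0,0,0],[0,0,0,0,0,0,0.6],[0,0,0,0,0,0,0.6],[0,0,0,0,0,0,0.6],[0,0,0,0,0,0,0.6],[0,0,0,0,0,0,0.6]]], squeeze=8)

```text
time_s: 11.5
ee_pos: [0.4558, 0.2149, 0.0049]
eef_rot: [3.141, -0.0, 1.48]
force: [-1.4, -0.4, 6.7]
grip_width: 0.0594
grip_force: 8.0
```

```bash
python3 -c "
from h import *
o=ctrl.get_obs(); x,y,z=o['ee_pos']
s=SEAT+.0015*np.array([-np.sin(Y),np.cos(Y)])
rows((x,y,.1,1.48),(x,y,.15,1.48),(*s,.15,1.48)); print(o['grip_force'],s)"
```

```text
t 11.5 now [0.4558 0.2149 0.0049] [ 3.1410e+00 -3.0000e-04  1.4798e+00] F [-1.43 -0.39  6.74] w 0.0594
[0.0, 0.1, -95.1] [0.001, -0.0, -0.0]
[0.0, 0.1, -145.1] [0.001, -0.0, -0.0]
[-267.5, 125.9, -145.1] [0.001, -0.0, -0.0]
8.000795245170593 [ 0.55673601 -0.06300618]
```

Converted, -145 mm / 600 = -0.2417, -130 mm / 600 = -0.2167.

Call:
arm_command(plan=[[[0,0,-0.0083,0,0,0,0.6],[0,0,-0.0333,0,0,0,0.6],[0,0,-0.075,0,0,0,0.6],[0,0,-0.125,0,0,0,0.6],[0,0,-0.175,0,0,0,0.6],[0,0,-0.2167,0,0,0,0.6],[0,0,-0.2417,0,0,0,0.6]]])

```text
time_s: 12.2
ee_pos: [0.4559, 0.215, 0.1517]
eef_rot: [3.14, -0.001, 1.48]
force: [-0.3, -0.6, -0.6]
grip_width: 0.06
grip_force: 8.0
```

Converted, -267 mm / 600 = -0.445, -258 mm / 600 = -0.43.

Call:
arm_command(plan=[[[-0.0167,0.0083,0,0,0,0,0.6],[-0.0583,0.0267,0,0,0,0,0.6],[-0.1083,0.0517,0,0,0,0,0.6],[-0.1583,0.075,0,0,0,0,0.6],[-0.2083,0.0983,0,0,0,0,0.6],[-0.2583,0.1217,0,0,0,0,0.6],[-0.3083,0.145,0,0,0,0,0.6],[-0.3583,0.1683,0,0,0,0,0.6],[-0.4,0.1883,0,0,0,0,0.6],[-0.43,0.2017,0,0,0,0,0.6],[-0.445,0.21,0,0,0,0,0.6],[-0.445,0.21,0,0,0,0,0.6]]])

```text
time_s: 13.4
ee_pos: [0.5566, -0.0636, 0.1485]
eef_rot: [-3.14, -0.0, 1.478]
force: [-0.4, 0.8, -0.8]
grip_width: 0.0599
grip_force: 8.0
```

```bash
python3 -c "
from h import *
o=ctrl.get_obs(); print(o['grip_force'])
s=SEAT+.0015*np.array([-np.sin(Y),np.cos(Y)])
rows((*s,.075,1.48),(*s,.0535,1.48))
img,d,W,i=pts('wrist'); cv2.imwrite('pics/w2.png',img)
img,d,W,i=pts('scene'); cv2.imwrite('pics/s2.png',img[120:320,120:360])"; python3 -c "
import cv2,numpy as np
a=cv2.imread('pics/w2.png');b=cv2.imread('pics/s2.png')
a=cv2.resize(a,(440,330));b=cv2.resize(b,(360,300));c=np.zeros((330,800,3),np.uint8);c[:,:440]=a;c[:300,440:]=b;cv2.imwrite('pics/m2.png',c)"
```

```text
7.999843060970306
t 13.4 now [ 0.5566 -0.0636  0.1485] [-3.1403e+00 -1.0000e-04  1.4782e+00] F [-0.39  0.81 -0.82] w 0.0599
[0.6, 0.2, 73.5] [-0.001, -0.0, -0.002]
[0.6, 0.2, 95.0] [-0.001, -0.0, -0.002]
```

View pics/m2.png

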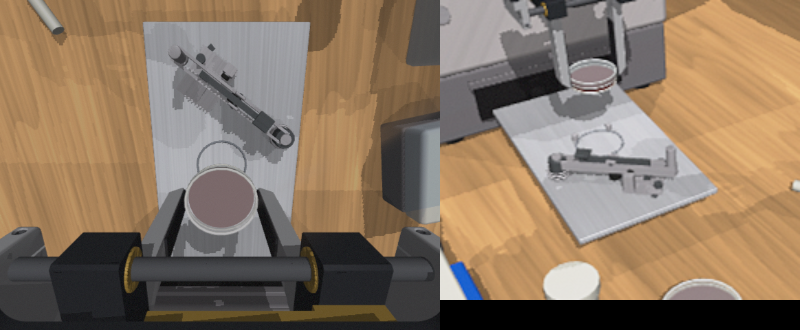

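The dish is held level above the ring (in the picture, dish at (222,200), ring at (222,160)). The arm is open and caught. Now lowering gently.

Converted, 92 mm / 600 = 0.1533, 91.5 mm / 600 = 0.1525.

Call:
arm_command(plan=[[[0.001,0,0.0333,0,0,0,0.6],[0.001,0,0.075,0,0,0,0.6],[0.001,0,0.1083,0,0,0,0.6],[0.001,0,0.1333,0,0,0,0.6],[0.001,0,0.145,0,0,0,0.6],[0.001,0,0.15,0,0,0,0.6],[0.001,0,0.1525,0,0,0,0.6],[0.001,0,0.1533,0,0,0,0.6],[0.001,0,0.1533,0,0,0,0.6]]])

```text
time_s: 14.4
ee_pos: [0.5571, -0.0619, 0.058]
eef_rot: [3.141, 0.0, 1.48]
force: [-0.3, 0.2, 0.7]
grip_width: 0.0597
grip_force: 8.0
```

Converted, 1 mm / 600 = 0.0017, 0.5 mm / 600 = 0.0008.

Call:
arm_command(plan=[[[0,0,0.0008,0,0,0,0.6],[0,0,0.0017,0,0,0,0.6]]])

```text
time_s: 14.6
ee_pos: [0.5569, -0.062, 0.0567]
eef_rot: [3.141, 0.0, 1.48]
force: [0.0, -0.1, 0.3]
grip_width: 0.0597
grip_force: 8.0
```

```bash
python3 -c "
from h import *
rows((*(SEAT),.054,1.48))"
```

```text
t 14.6 now [ 0.5569 -0.062   0.0567] [3.1411 0.     1.4797] F [ 0.05 -0.07  0.31] w 0.0597
[-2.5, -0.1, 2.7] [0.0, 0.0, -0.0]
```

Converted, -1.5 mm / 600 = -0.0025, 1.3 mm / 600 = 0.0022.

Call:
arm_command(plan=[[[-0.0008,0,0.0008,0,0,0,0.6],[-0.0017,0,0.0017,0,0,0,0.6],[-0.0025,0,0.0022,0,0,0,0.6],[-0.0025,0,0.0022,0,0,0,0.6]]])

```text
time_s: 15.0
ee_pos: [0.5566, -0.0636, 0.0551]
eef_rot: [-3.141, -0.0, 1.48]
force: [-0.5, -0.5, -0.4]
grip_width: 0.0596
grip_force: 8.0
```

Converted, -1 mm / 600 = -0.0017, -0.5 mm / 600 = -0.0008.

Call:
arm_command(plan=[[[-0.0008,0,0,0,0,0,0.6],[-0.0017,0,0,0,0,0,0.6]]])

```text
time_s: 15.2
ee_pos: [0.5566, -0.0644, 0.0552]
eef_rot: [3.141, -0.0, 1.48]
force: [0.0, 0.9, 0.3]
grip_width: 0.0593
grip_force: 8.0
```

Converted, 0.8 mm / 600 = 0.0013, 0.5 mm / 600 = 0.0008.

Call:
arm_command(plan=[[[0,0,0.0008,0,0,0,0.6],[0,0,0.0013,0,0,0,0.6],[0,0,0.0013,0,0,0,0.6]]])

```text
time_s: 15.5
ee_pos: [0.5567, -0.0644, 0.0549]
eef_rot: [3.141, -0.0, 1.48]
force: [-1.5, 1.5, 5.6]
grip_width: 0.0597
grip_force: 8.0
```

```bash
python3 -c "
from h import *
rows((*(SEAT),.054,1.48))"
```

```text
t 15.5 now [ 0.5567 -0.0644  0.0549] [ 3.1411 -0.      1.4797] F [-1.53  1.54  5.64] w 0.0597
[-0.1, -0.1, 0.9] [0.0, -0.0, -0.0]
```

Converted, -110 mm / 600 = -0.1833, -75 mm / 600 = -0.125.

Call:
arm_command(plan=[[[0,0,-0.0008,0,0,0,0.6],[0,0,-0.0008,0,0,0,-0.3],[0,0,-0.0008,0,0,0,-0.35],[0,0,-0.0008,0,0,0,-0.6],[0,0,-0.0008,0,0,0,-0.6],[0,0,-0.0167,0,0,0,-0.6],[0,0,-0.0583,0,0,0,-0.6],[0,0,-0.125,0,0,0,-0.6],[0,0,-0.1833,0,0,0,-0.6],[0,0,-0.1833,0,0,0,-0.6]]])

```text
time_s: 16.5
ee_pos: [0.5585, -0.0648, 0.17]
eef_rot: [3.133, 0.001, 1.48]
force: [-0.0, 0.6, -0.6]
grip_width: 0.0749
grip_force: 0.0
```

```bash
python3 -c "
from h import *
img,d,W,i=pts('wrist'); cv2.imwrite('pics/w3.png',img); z=W[...,2]
m=(abs(z-.065)<.004)&(np.hypot(W[...,0]-.557,W[...,1]+.064)<.04); print('dish',m.sum(),W[m].mean(0), W[m].min(0),W[m].max(0))
D=[np.round(W[m][:,2][k].mean(),4) for k in (W[m][:,0]<.55,W[m][:,0]>.563,W[m][:,1]<-.07,W[m][:,1]>-.058)]; print(D)
q=.79; p,yw=arc(q,.033); print('tab',p)
m=(abs(z-.088)<.003)&(np.hypot(*(np.moveaxis(W[...,:2]-p,-1,0)))<.02); print('tab meas',m.sum(),np.median(W[m],0) if m.any() else '')
rows((*p,.13,1.48))"
```

```text
dish 3495 [ 0.55668122 -0.06291417  0.06557321] [ 0.52678791 -0.09393886  0.06101764] [ 0.58640602 -0.03386734  0.06803212]
[np.float64(0.0656), np.float64(0.0656), np.float64(0.0656), np.float64(0.0655)]
tab [ 0.60518415 -0.01097745]
tab meas 492 [ 0.6050329  -0.01018471  0.08858043]
t 16.55 now [ 0.5575 -0.0646  0.1671] [3.1370e+00 4.0000e-04 1.4797e+00] F [ 0.2   0.13 -0.36] w 0.0752
[57.8, 42.4, 37.3] [0.005, 0.0, -0.0]
```

View pics/w3.png

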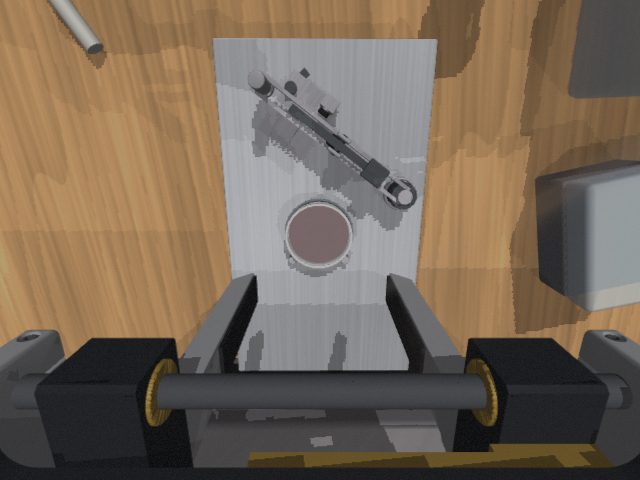

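The dish lies flat inside the ring at (318,235), its top level at 65.6 mm. The tab is at (372,175), measured at (0.605, -0.010, 0.0886). Next I close the fingers and hover over the tab with tool x along the arm.

```bash
python3 -c "
from h import *
rows((.605,-.0105,.15,2.41),(.605,-.0105,.1,2.41))"
```

```text
t 16.55 now [ 0.5575 -0.0646  0.1671] [3.1370e+00 4.0000e-04 1.4797e+00] F [ 0.2   0.13 -0.36] w 0.0752
[58.2, 42.3, 17.3] [0.004, 0.003, -0.93]
[58.2, 42.1, 67.3] [0.004, 0.003, -0.93]
```

Converted, 58 mm / 600 = 0.0967, 42 mm / 600 = 0.07, -0.93 rad / 4 = -0.2325.

Call:
arm_command(plan=[[[0.05,0.0333,0,0,0,-0.0375,1],[0.0967,0.07,0.0167,0,0,-0.2325,1],[0.0967,0.07,0.0283,0,0,-0.2325,1],[0.0967,0.07,0.0283,0,0,-0.2325,1],[0.0967,0.07,0.0283,0,0,-0.2325,1],[0.0967,0.07,0.0283,0,0,-0.2325,1],[0.0967,0.07,0.0283,0,0,-0.2325,1],[0.0967,0.07,0.0283,0,0,-0.2325,1],[0.0967,0.07,0.0283,0,0,-0.2325,1],[0.0967,0.07,0.0283,0,0,-0.2325,1]]], squeeze=5)

```text
time_s: 17.55
ee_pos: [0.6036, -0.0105, 0.1472]
eef_rot: [-3.141, -0.0, 2.407]
force: [-0.4, -0.5, -0.0]
grip_width: 0.001
grip_force: 0.0
```

```bash
python3 -c "
from h import *
rows((.605,-.0105,.095,2.41))"
```

```text
t 17.55 now [ 0.6036 -0.0105  0.1472] [-3.1414e+00 -2.0000e-04  2.4074e+00] F [-0.43 -0.52 -0.04] w 0.001
[-1.0, 1.0, 52.2] [-0.0, -0.0, -0.003]
```

Converted, 53 mm / 600 = 0.0883, 45 mm / 600 = 0.075.

Call:
arm_command(plan=[[[-0.0017,0.0017,0.0417,0,0,0,1],[-0.0017,0.0017,0.075,0,0,0,1],[-0.0017,0.0017,0.0883,0,0,0,1],[-0.0017,0.0017,0.0883,0,0,0,1],[-0.0017,0.0017,0.0883,0,0,0,1],[-0.0017,0.0017,0.0883,0,0,0,1]]])

```text
time_s: 18.15
ee_pos: [0.6056, -0.0105, 0.0955]
eef_rot: [3.141, 0.001, 2.409]
force: [-0.1, 0.3, 0.5]
grip_width: 0.0006
grip_force: 0.0
```

Converted, 4 mm / 600 = 0.0067, 3 mm / 600 = 0.005.

Call:
arm_command(plan=[[[0,0,0.0017,0,0,0,1],[0,0,0.0033,0,0,0,1],[0,0,0.005,0,0,0,1],[0,0,0.0067,0,0,0,1]]])

```text
time_s: 18.55
ee_pos: [0.6051, -0.0104, 0.0903]
eef_rot: [3.142, 0.0, 2.41]
force: [0.4, 0.4, 0.4]
grip_width: 0.0003
grip_force: 0.0
```

Converted, 2 mm / 600 = 0.0033, 1 mm / 600 = 0.0017.

Call:
arm_command(plan=[[[0,0,0.0017,0,0,0,1],[0,0,0.0033,0,0,0,1]]])

```text
time_s: 18.75
ee_pos: [0.6051, -0.0104, 0.0882]
eef_rot: [-3.142, -0.0, 2.41]
force: [-0.3, 0.0, 2.6]
grip_width: 0.0006
grip_force: 1.4
```

Converted, 2 mm / 600 = 0.0033, 1 mm / 600 = 0.0017.

Call:
arm_command(plan=[[[0,0,0.0017,0,0,0,1],[0,0,0.0033,0,0,0,1]]])

```text
time_s: 18.95
ee_pos: [0.6054, -0.0106, 0.0871]
eef_rot: [3.141, 0.001, 2.41]
force: [-2.1, -1.3, 8.6]
grip_width: 0.0005
grip_force: 3.9
```

Converted, 0.5 mm / 600 = 0.0008.

Call:
arm_command(plan=[[[0,0,0.0008,0,0,0,1],[0,0,0.0008,0,0,0,1]]])

```text
time_s: 19.15
ee_pos: [0.6055, -0.0106, 0.0867]
eef_rot: [3.141, 0.001, 2.41]
force: [-2.6, -0.2, 7.0]
grip_width: 0.0005
grip_force: 3.5
```

```bash
python3 -c "
from h import *
rows(); img,d,W,i=pts('top'); z=W[...,2]; m=(abs(z-.101)<.006)&(W[...,1]>-.1)&(W[...,1]<.1)&(W[...,0]>.45)&(W[...,0]<.57); print(m.sum(),W[m].mean(0) if m.any() else '')"
```

```text
t 19.15 now [ 0.6055 -0.0106  0.0867] [3.1410e+00 1.2000e-03 2.4096e+00] F [-2.56 -0.17  6.97] w 0.0005
28 [0.5253349  0.06048742 0.10156693]
```

Converted, 1 mm / 600 = 0.0017, 0.5 mm / 600 = 0.0008.

Call:
arm_command(plan=[[[0,0,0.0008,0,0,0,1],[0,0,0.0017,0,0,0,1],[0,0,0.0017,0,0,0,1]]])

```text
time_s: 19.5
ee_pos: [0.6056, -0.0108, 0.0858]
eef_rot: [3.141, 0.002, 2.41]
force: [-0.7, -2.3, 6.9]
grip_width: 0.0009
grip_force: 3.8
```

Converted, 1 mm / 600 = 0.0017, 0.5 mm / 600 = 0.0008.

Call:
arm_command(plan=[[[0,0,0.0008,0,0,0,1],[0,0,0.0017,0,0,0,1],[0,0,0.0017,0,0,0,1]]])

```text
time_s: 19.8
ee_pos: [0.6057, -0.0109, 0.0849]
eef_rot: [3.141, 0.002, 2.41]
force: [0.2, -2.6, 7.3]
grip_width: 0.0002
grip_force: 3.6
```

```bash
python3 -c "
from h import *
rows(); img,d,W,i=pts('top'); z=W[...,2]; m=(abs(z-.101)<.006)&(W[...,1]>-.1)&(W[...,1]<.1)&(W[...,0]>.45)&(W[...,0]<.57); print(m.sum(),W[m].mean(0) if m.any() else '')"
```

```text
t 19.8 now [ 0.6057 -0.0109  0.0849] [3.1408e+00 2.0000e-03 2.4095e+00] F [ 0.16 -2.56  7.27] w 0.0002
29 [0.52495697 0.05964613 0.10164973]
```

Converted, 0.8 mm / 600 = 0.0013, 0.5 mm / 600 = 0.0008.

Call:
arm_command(plan=[[[0,0,0.0008,0,0,0,1],[0,0,0.0013,0,0,0,1],[0,0,0.0013,0,0,0,1]]])

```text
time_s: 20.15
ee_pos: [0.605, -0.0103, 0.0828]
eef_rot: [-3.142, -0.0, 2.41]
force: [0.0, 0.4, -0.2]
grip_width: 0.0007
grip_force: 0.4
```

```bash
python3 -c "
from h import *
rows(); img,d,W,i=pts('top'); z=W[...,2]; m=(abs(z-.101)<.006)&(W[...,1]>-.1)&(W[...,1]<.1)&(W[...,0]>.45)&(W[...,0]<.57); print(m.sum(),W[m].mean(0) if m.any() else '')"
```

```text
t 20.15 now [ 0.605  -0.0103  0.0828] [-3.1415e+00 -3.0000e-04  2.4097e+00] F [ 0.02  0.39 -0.2 ] w 0.0007
0
```

The tab force vanished and the stud has left its open position, so the arm is released. Lifting clear to look.

Converted, -180 mm / 600 = -0.3, -160 mm / 600 = -0.2667.

Call:
arm_command(plan=[[[0,0,-0.0167,0,0,0,1],[0,0,-0.0667,0,0,0,1],[0,0,-0.1333,0,0,0,1],[0,0,-0.2,0,0,0,1],[0,0.1,-0.2667,0,0,0,1],[0,0.1667,-0.3,0,0,0,1],[0,0.1667,-0.3,0,0,0,1],[0,0.1667,-0.3,0,0,0,1],[0,0.1667,-0.3,0,0,0,1],[0,0.1667,-0.3,0,0,0,1]]])

```text
time_s: 21.2
ee_pos: [0.6712, 0.063, 0.2624]
eef_rot: [-3.141, -0.001, 2.409]
force: [-0.8, -0.3, -0.8]
grip_width: 0.0003
grip_force: 0.0
```

```bash
python3 -c "
from h import *
rows(); img,d,W,i=pts('top'); z=W[...,2]; m=(abs(z-.101)<.006)&(W[...,1]>-.1)&(W[...,1]<.1)&(W[...,0]>.45)&(W[...,0]<.57); print(m.sum(),W[m].mean(0) if m.any() else '', arc(.15)[0])
a=cv2.resize(img[150:350,270:510],(396,330))
img,d,W,i=pts('scene'); b=cv2.resize(img[140:360,120:384],(396,330)); cv2.imwrite('pics/m3.png',np.hstack([a,b]))"
```

```text
t 21.2 now [0.6712 0.063  0.2624] [-3.1406e+00 -9.0000e-04  2.4088e+00] F [-0.82 -0.29 -0.84] w 0.0003
0  [ 0.49033402 -0.02030927]
```

View pics/m3.png

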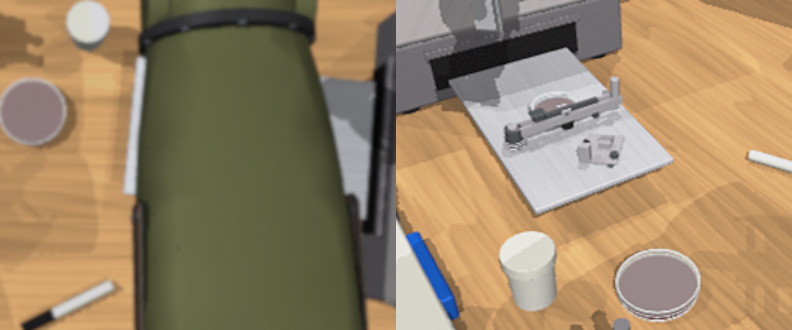

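The top view is blocked by the robot arm. In the scene view the clamp arm lies against the dish (stud at (615,88), dish at (550,105)). I'll check the stud position by scene depth.

```bash
python3 -c "
from h import *
img,d,W,i=pts('scene'); z=W[...,2]; R=(W[...,0]>.45)&(W[...,0]<.6)&(W[...,1]>-.12)&(W[...,1]<.1)
m=(abs(z-.1)<.006)&R; print(m.sum(),W[m].mean(0),arc(.15)[0],arc(0)[0])
m=(abs(z-.0655)<.002)&R&(np.hypot(W[...,0]-.5567,W[...,1]+.0645)<.04)&(W[...,1]<-.05); print('dish',m.sum(),W[m].min(0),W[m].max(0))"
```

```text
32 [ 0.49274581 -0.0194197   0.09929426] [ 0.49033402 -0.02030927] [ 0.49000255 -0.04128697]
dish 249 [ 0.5281749  -0.0955244   0.06350788] [ 0.58559303 -0.05073222  0.06709606]
```

The stud is at the closed-on-dish position (q ≈ 0.15) and the dish is on the seat, so I'm handing in.

```bash
python3 -c "
from h import *
print(ctrl.hand_in())"
```

```text
the job is handed in; nothing more can be done
None
```

The 60 mm dish lies flat on the seat against the pins with the clamp arm closed on it, and the job is handed in; opening took the arm a little past the click into its stop (about 4 N at the stud, limit 13 N), and the tab took up to about 9 N (limit 25 N).

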